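# Fit the bayonet lamp in the wooden lamp base and hold it home

### The job

Finish the wooden table lamp: first press its grey battery cover down until it is flush with the black frame around it. Then take the flat frosted lamp from the plywood tray, keep it upright, lower it into the black bayonet holder with its two pins in the two slots, push it down against the spring as far as it goes and turn it clockwise (seen from above) about a quarter turn up to the stop. Finish while still gripping the lamp and holding it pushed fully down and turned (do not let go), and leave the other things on the table where they are.

Things in the scene. Friction and masses are not known exactly. Their poses are not given: they have to be found in the camera images.
- lamp_base: wooden lamp base, fixed: chipboard slab 125 x 225 mm, pine block 100 x 200 mm on it, block top 42 mm above the table. Origin: centre of the underside, z up, y along its length. Bayonet holder on the block at y = +45 mm, battery cover at y = -55 mm. The holder's two entry slots lie on its +x and -x sides (along this body's x), a white mark on the wood beside each. Yaw varies
- socket_mouth (a point): centre of the mouth of the black bayonet holder, on its vertical axis, 30 mm above the block (72 mm above the table). Bore 32 mm, outside about 54 mm. The slots are 9 mm wide, open at the top, 12 mm tall; below them a track lets the pins run clockwise (from above) to a stop at 85 degrees (1.48 rad); anticlockwise is blocked
- socket_seat (a point): the solid seat inside the holder on the same axis, 28 mm below the mouth (44 mm above the table): the foot of the lamp's cap stands on it when the lamp is fully down. Axes like lamp_base
- plunger (a joint): travel of the brass spring plunger in the holder: 0 = free, top 16 mm below the mouth; 0.012 m = fully pressed, level with the seat. Spring 3 N when free, 9 N fully pressed. The lamp can turn once it is beyond 0.0075 m; a turned lamp that is let go springs up to there, pins against the track's roof. Fully down and held: above 0.0095 m
- cover (a joint): travel of the grey battery cover, 0 = standing 8 mm above its black frame, 0.008 m = flush with the frame (44 mm above the table). Sliding friction only, about 7 N to push; it stays where it is left
- cover_top (a point): centre of the top of the grey battery cover (40 x 51 mm, small red mark in the middle); moves down with it
- lamp: flat frosted cream lamp, loose, about 70 g, 88 mm tall, upright on its cap in the tray. Origin: centre of the cap's foot, z up. Brass cap 28 mm wide, 24 tall, foot chamfered. Two 5 mm pins stick out along +x and -x to 19.5 mm from the axis, 9 mm above the foot. Frosted bulb 46 mm along x, 20 mm thick along y, 34 to 88 mm above the foot, flat faces at +y and -y. A half turn fits the same
- lamp_grip (a point): middle of the lamp's flat frosted body, on its axis, 64 mm above the foot: a good place to grip it across its 20 mm thickness (along the lamp's y)
- round_lamp: a round amber lamp of another type, 48 mm wide, 67 mm tall, standing in the same tray; leave it. Origin: centre of its foot
- phone: black phone 150 x 73 x 9 mm lying on the table; leave it. Origin under its centre
- tin: metal tin, 72 mm wide, 85 mm tall; leave it. Origin under its centre
- jar: closed jar, 64 mm wide, 90 mm tall; leave it. Origin under its centre
- screwdriver: screwdriver lying on the table; leave it. Origin under its middle
- hammer: hammer lying on the table; leave it. Origin under its middle
- pine_block: offcut of pine 90 x 50 x 35 mm; leave it. Origin under its centre
- tray: plywood parts tray 130 x 220 mm, rim 18 mm above the table, inner floor 5 mm above the table, fixed. Origin: centre of its underside. The lamps stand about 55 mm either side of its middle along its y, either way round
Not all that is in view belongs to the job. Leave any blue or turquoise look-alike of the lamp alone.

How it is judged:
By the outcome, as a careful person would: the job done as asked, in the order asked, and still so for the second after the job is handed in, while the arm keeps its last pose, push and grip.
It also fails if it takes over 69 s, if anything falls off the work surface, if the arm or the gripper's body presses on something with over 40 N, if the wrist force passes 120 N, or if a joint passes its speed limit or range.

### The arm

A 7-joint arm with a two-finger parallel gripper is mounted at the origin on the work surface. World frame = base frame: x ahead of the robot, y to its left, z up, the work surface at z = 0. Lengths are in mm, angles in rad, forces in N, time in s.
With the tool pointing down it reaches from about 400 to 850 mm from the base axis. Payload 10.4 kg.
Tool frame: the origin (TCP) lies midway between the tips of the shut fingers; the grasp point (between the pads) lies 19 mm behind it; z points along the fingers, y is the line along which they close (so a half turn about z gives the same grasp; the last joint's range is limited). The gripper opens to 87 mm and grips with 3 to 60 N. Pads are 19 mm wide; open, the fingers measure 117 mm over their backs; the gripper's body (75 mm by 190 mm) begins 51 mm behind the grasp point.
Start: joints at [1.242, 0.332, -0.065, 1.46, 0.022, 1.35, -0.088], TCP at [188.182, -596.02, 222.576] pointing down, gripper open.
Joint ranges: [-2.6, 2.6], [-0.5, 2.12], [-1.47, 1.34], [0.16, 2.42], [-1.27, 4.41], [0.06, 2.06], [-2.6, 2.6]. Speed limits (rad/s): [2.22, 2.22, 2.79, 2.79, 3.14, 3.14, 3.14].

### API

Orientations are given as a unit quaternion [w, x, y, z].
In Python, from workcell import * gives the robot as it stands.
- The arm moves only by the shell command python3 -m handwheel 'ROWS'. ROWS is JSON, one flat list of numbers, 7 for each row, row after row: the turn, a rotation vector about the tool's x, y, z in degrees, then the shift along the tool's x, y, z in mm, then the opening, from 0 (shut) to 1 (fully open). In form: [ax, ay, az, x, y, z, grip, ax, ay, az, x, y, z, grip, ...]. A call has 1 to 20 rows; each row shifts and turns the commanded pose from where the row before left it, along the tool's axes as they then stand; what a row does not reach is not made up. A row lasts 1/12 s, in which the tool goes at most 41.7 mm and 7.16 degrees, less where a joint would pass 70% of its speed; a pose out of reach is approached as far as the arm can. A call with a gripper value outside its range is refused whole. The fingers move at their own pace and stop on an object; the grip force is fixed at half the most. Time passes only in rows, so rows that do not move let the fingers close. It gives the time, the measured TCP pose, the force, the opening and the grip force at its end, in the units of the state.
- read_state(): the state, without advancing time (a new reading comes with each control period).
- camera(name): name is "scene" or "top" or "wrist"; returns a dict with "image" (384x512x3 uint8, blue, green, red), "fx", "fy", "cx", "cy" (pixels), "extrinsics" (4x4, takes a point from camera to world coordinates); the wrist camera has in their place "hand_eye" (4x4, takes a point from camera to tool coordinates, whose origin is the TCP and whose axes are the flange's). Camera axes: x right, y down, z forward; pixel columns grow to the right and rows downward; lengths in mm; the calibration is good to about 2 mm. A picture is of the moment at which its call begins: read the wrist's pose just before it. There is no depth.
- close_job(): hands the job in; it is judged then, once.
Trained networks look in the newest picture that a camera, given by its name, has taken for a name from the list of things; names that differ only in an ending like _2 or _b are one class to them, and where a whole thing is asked for, a point or a joint stands for the part that bears it (a point fixed in the world has none). Each returns a list of dicts, best first, with "conf" (0 to 1); they miss things now and then, are a little off and sometimes report something else, mostly with a low value. They report only what shows in the picture. A call takes as long as a camera call. They do not tell look-alikes from the thing itself.
- spot_in(label, camera): "point" ([x, y, z] in mm, in world coordinates, good to about 4 mm: the middle of the surface that is visible of it).
The state is a dict: "time_s": time; "joint_pos": joint angles; "qd": joint speeds; "tau": joint torques, N m; "tool_pos": TCP position; "tcp_rot": TCP orientation; "contact_force": force on the tool from outside, world axes, zero at the start; "wrist_torque": the same for the moment, N m; "gripper_width": finger opening in mm; "grasp_force": force on a finger pad.
Only numpy, scipy, OpenCV 4.12 (cv2) and the standard library are available. Lean on these libraries where they do the work, as an engineer would, in place of code of your own. Each camera call takes 0.05 s, during which the arm holds its last target. There are 200 camera calls.

## Working session

There is one attempt and no reset: what is moved stays moved. The work goes in short steps, Python scripts to look and compute and a shell command to move; the robot and the scene stay as the last step left them, time stands still between calls to the robot, and variables do not carry over. Pictures are saved under pics/ and viewed, at most 10 in all, crops included, and the job is handed in when it is done.

```bash
mkdir -p pics; ls
python3 - <<'E'
from workcell import *
import cv2,numpy as np
s=read_state()
print({k:s[k] for k in ['time_s','tool_pos','tcp_rot','contact_force','gripper_width']})
ims={}
for c in ['scene','top']:
    d=camera(c); ims[c]=d['image']; cv2.imwrite(f'pics/{c}0.png',d['image'])
    M=np.array(d['extrinsics']); print(c,d['fx'],d['fy'],d['cx'],d['cy'],M.round(3).tolist())
    for l in ['lamp','round_lamp','lamp_base','cover','cover_top','plunger','tray']:
        for o in spot_in(l,c)[:3]:
            p=np.array(o['point']); q=np.linalg.inv(M)@np.r_[p,1]
            print(c,l,round(o['conf'],2),p.round(0),(d['fx']*q[0]/q[2]+d['cx']).round(),(d['fy']*q[1]/q[2]+d['cy']).round())
E
```

```text
pics
{'time_s': 0.0, 'tool_pos': array([ 188.01443059, -595.63359549,  221.72649069]), 'tcp_rot': array([-7.22052780e-04,  9.88333671e-01,  1.52302371e-01, -1.45590796e-04]), 'contact_force': array([ 0.2508751 ,  0.23350034, -0.4452145 ]), 'gripper_width': 87.17738734584937}
scene 370.47973855753025 370.47973855753025 257.22573442854946 191.17294300699524 [[0.406, 0.779, -0.479, 1202.47], [0.914, -0.347, 0.21, -350.77], [-0.003, -0.523, -0.852, 1222.454], [0.0, 0.0, 0.0, 1.0]]
scene lamp 0.55 [544. 206.  74.] 321.0 164.0
scene lamp 0.54 [665. 328.  73.] 366.0 177.0
scene lamp 0.47 [566. 340.  66.] 354.0 158.0
scene lamp_base 0.87 [ 559. -170.   41.] 232.0 206.0
scene cover 0.49 [ 554. -214.   52.] 220.0 208.0
scene cover_top 0.73 [ 551. -214.   49.] 220.0 208.0
scene tray 0.77 [548. 162.   0.] 309.0 179.0
scene tray 0.7 [ 553. -170.   43.] 231.0 204.0
scene tray 0.69 [669. 424.  72.] 388.0 169.0
top 361.6998919736774 361.6998919736774 246.64011794173715 191.58449579074207 [[-0.042, -0.979, 0.198, 328.198], [-0.999, 0.043, -0.004, -50.913], [-0.005, -0.198, -0.98, 1062.54], [0.0, 0.0, 0.0, 1.0]]
top lamp 0.83 [700. 271.  68.] 132.0 139.0
top lamp 0.82 [550. 342.  71.] 105.0 190.0
top lamp 0.76 [652. 336.  73.] 108.0 155.0
top round_lamp 0.63 [544. 101.  62.] 191.0 189.0
top round_lamp 0.59 [ 529. -159.   42.] 283.0 192.0
top round_lamp 0.15 [ 701. -396.   37.] 358.0 133.0
top lamp_base 0.94 [ 533. -160.   46.] 283.0 190.0
top lamp_base 0.6 [398. 421.   6.] 85.0 247.0
top cover 0.74 [ 530. -161.   45.] 284.0 191.0
top cover 0.19 [542. 100.  61.] 192.0 190.0
top cover_top 0.65 [ 554. -211.   53.] 301.0 182.0
top cover_top 0.31 [527. 208.  84.] 151.0 195.0
top tray 0.8 [531. 161.   9.] 174.0 198.0
top tray 0.24 [530. 210.  85.] 150.0 194.0
```

Run:
```python
import cv2
a=cv2.imread('pics/scene0.png')[100:290,150:420];b=cv2.imread('pics/top0.png')[90:280,60:330]
a=cv2.resize(a,(795,560));b=cv2.resize(b,None,fx=2.9,fy=2.9,interpolation=cv2.INTER_CUBIC)
cv2.imwrite('pics/a.png',a);cv2.imwrite('pics/b.png',b)
```

```text
(no output)
```

View pics/a.png

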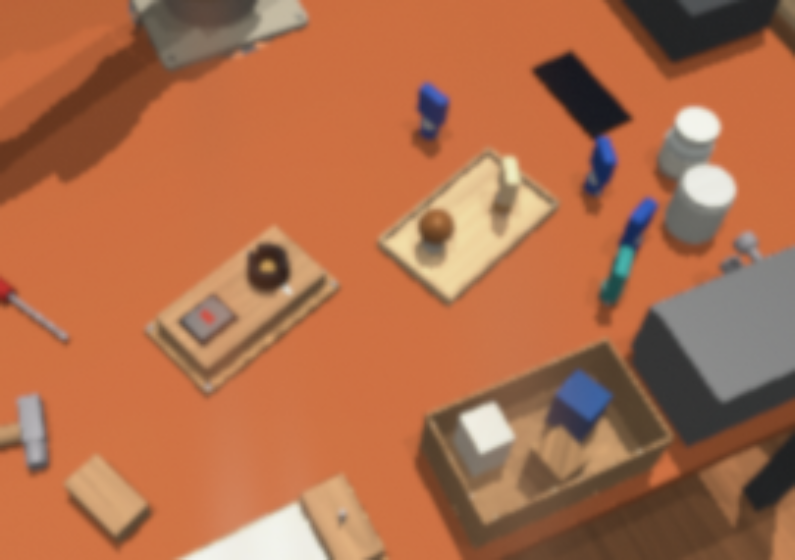

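View pics/b.png

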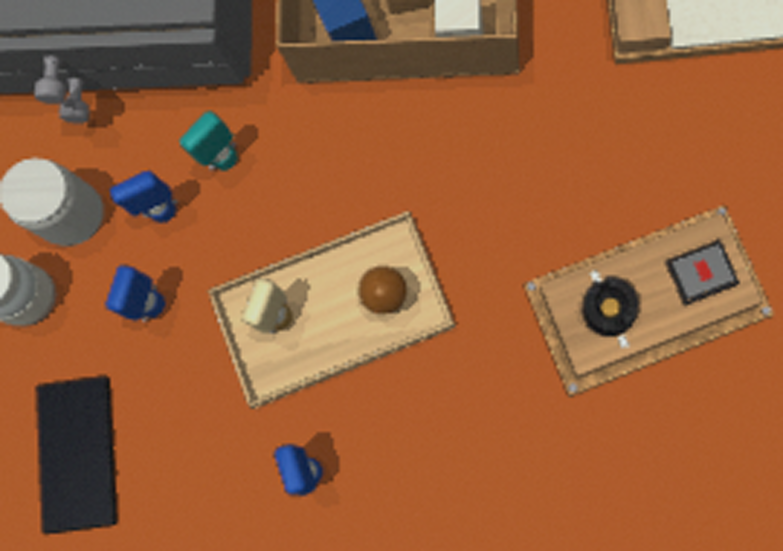

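The only cream lamp is in the tray at top-image px (151,195). The blue ones, at about (104,190), (109,158) and (163,251), and the turquoise one at (132,139) are look-alikes and don't fit. The round amber lamp is at (192,190), the holder at (270,195), the cover's red mark at (303,183) and the white marks at (266,185) and (275,208).

```bash
cat > h.py <<'E'
from workcell import *
import cv2,numpy as np
from scipy.spatial.transform import Rotation as R
def rot(s): return R.from_quat(s['tcp_rot'],scalar_first=True)
def cam(n):
    s=read_state(); d=camera(n)
    if n=='wrist':
        T=np.eye(4);T[:3,:3]=rot(s).as_matrix();T[:3,3]=s['tool_pos'];E=T@np.array(d['hand_eye'])
    else: E=np.array(d['extrinsics'])
    d['E']=E; return d
def ray(d,u,v,z):
    r=d['E'][:3,:3]@[(u-d['cx'])/d['fx'],(v-d['cy'])/d['fy'],1]; o=d['E'][:3,3]
    return o+r*(z-o[2])/r[2]
def px(d,p):
    q=np.linalg.inv(d['E'])@np.r_[p,1]; return np.array([d['fx']*q[0]/q[2]+d['cx'],d['fy']*q[1]/q[2]+d['cy']])
def go(p,yaw=None):
    """tool-axis shift to world point p, and turn about tool z so tool y lies at world yaw (mod pi)"""
    s=read_state(); r=rot(s); m=r.as_matrix()
    print('t',round(s['time_s'],2),'tcp',s['tool_pos'].round(1),'F',s['contact_force'].round(1),'w',round(s['gripper_width'],1),'tilt',m[:,2].round(4),'yawy',np.degrees(np.arctan2(m[1,1],m[0,1])).round(2),'j7',s['joint_pos'][6].round(2))
    if p is not None: print('shift',r.inv().apply(np.array(p)-s['tool_pos']).round(1))
    if yaw is not None:
        c=np.degrees(np.arctan2(m[1,1],m[0,1])); print('az(neg of world)',-((yaw-c+90)%180-90))
E
python3 - <<'E'
from h import *
d=cam('top')
f=lambda x,y,z:ray(d,60+x/2.9,90+y/2.9,z).round(1)
m1,m2=f(597,276,42),f(623,342,42)
print('marks',m1,m2,(m1+m2)/2,'cover',f(704,270,52),'mouth',f(610,305,72),'lamp',f(265,292,93),'round',f(382,290,60))
v=m1-m2;print('base x yaw',np.degrees(np.arctan2(v[1],v[0])))
v=f(704,270,52)-f(610,305,72);print('base -y yaw',np.degrees(np.arctan2(v[1],v[0])))
go([555,-212,180],None)
w=cam('wrist');print(w['hand_eye'])
E
```

```text
marks [ 551. -111.   42.] [ 483.5 -133.    42. ] [ 517.25 -122.     42.  ] cover [ 550.2 -216.2   52. ] mouth [ 515.4 -120.2   72. ] lamp [538.  206.1  93. ] round [542.2 100.5  60. ]
base x yaw 18.052131939240173
base -y yaw -70.07441934181563
t 0.85 tcp [ 188.2 -596.   222.6] F [-0.1 -0.4  0.1] w 87.1 tilt [ 0.e+00 -1.e-04 -1.e+00] yawy -72.48 j7 -0.09
shift [ 465.4 -255.8   42.6]
[[ 2.14394400e-04 -9.70053845e-01 -2.42889876e-01  6.58497692e+01]
 [ 9.99999827e-01  3.40983463e-04 -4.79138768e-04 -9.71541476e-01]
 [ 5.47611835e-04 -2.42889732e-01  9.70053750e-01 -1.62391068e+02]
 [ 0.00000000e+00  0.00000000e+00  0.00000000e+00  1.00000000e+00]]
```

```bash
python3 -m handwheel '[0,0,0,29,-16,0,0,0,0,0,29,-16,0,0,0,0,0,29,-16,2,0,0,0,0,29,-16,3,0,0,0,0,29,-16,3,0,0,0,0,29,-16,3,0,0,0,0,29,-16,3,0,0,0,0,29,-16,3,0,0,0,0,29,-16,3,0,0,0,0,29,-16,3,0,0,0,0,29,-16,3,0,0,0,0,29,-16,3,0,0,0,0,29,-16,3,0,0,0,0,29,-16,3,0,0,0,0,29,-16,3,0,0,0,0,29,-16,3,0,0,0,0,0,0,0,0]'
python3 - <<'E'
from h import *
w=cam('wrist'); cv2.imwrite('pics/w1.png',w['image'])
go([550,-215,65],-71)
for l in ['cover_top','lamp_base','plunger']:
  for o in spot_in(l,'wrist')[:2]: print(l,o['conf'],np.round(o['point']),px(w,o['point']).round())
np.save('w1.npy',w['E']);print(w['fx'],w['cx'],w['cy'])
E
```

```text
time_s: 2.32
tool_pos: [557.3, -204.9, 181.0]
tcp_rot: [-0.002, 0.988, 0.156, 0.001]
contact_force: [-1.0, 1.2, 0.8]
gripper_width: 0.7
grasp_force: 0.0
t 2.37 tcp [ 555.6 -208.   181.1] F [-0.1 -1.2 -0.7] w -0.0 tilt [ 4.e-04  2.e-03 -1.e+00] yawy -72.13 j7 -1.07
shift [ -7.6   5.1 116.1]
az(neg of world) -1.126207519453743
cover_top 0.88 [ 552. -214.   53.] [261. 189.]
cover_top 0.34 [ 560. -159.   43.] [217. 166.]
lamp_base 0.9 [ 557. -161.   39.] [218. 168.]
lamp_base 0.59 [ 597. -452.   27.] [455. 208.]
plunger 0.52 [ 524. -119.   54.] [173. 187.]
268.5683935708509 253.64224839648622 187.8105172395436
```

View pics/w1.png

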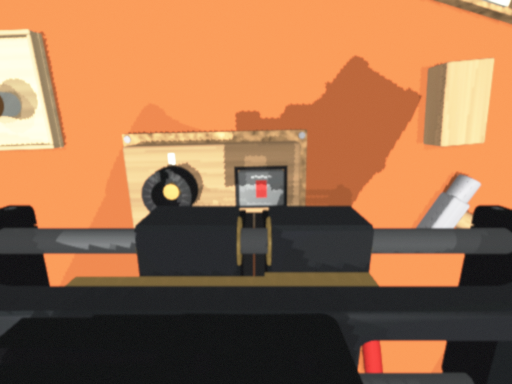

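Run:
```python
from h import *
w=cam('wrist'); cv2.imwrite('pics/w2.png',w['image'])
a=cv2.imread('pics/w1.png');hsv=cv2.cvtColor(w['image'],cv2.COLOR_BGR2HSV)
red=((hsv[...,0]<6)|(hsv[...,0]>174))&(hsv[...,1]>180)&(hsv[...,2]>120); red[:170]=0;red[205:]=0
v,u=np.nonzero(red);print(len(u),u.mean(),v.mean());print('cover',ray(w,u.mean(),v.mean(),52))
go([*ray(w,u.mean(),v.mean(),52)[:2],57],None)
print('mark',ray(w,171,159,42),'mouth',ray(w,170,190,72))
# slab far corners z~? 
c=[ray(w,125,139,17),ray(w,304,134,17)];e=c[0]-c[1];print(np.degrees(np.arctan2(e[1],e[0])))
cv2.imwrite('pics/w2c.png',cv2.resize(w['image'][125:215,115:315],(800,360),interpolation=cv2.INTER_CUBIC))
```

```text
37 254.2972972972973 180.0
cover [ 554.59637071 -212.34720848   52.        ]
t 2.57 tcp [ 552.9 -213.5  181.6] F [ 0.   0.4 -0. ] w 0.6 tilt [-2.e-04 -8.e-04 -1.e+00] yawy -72.58 j7 -1.07
shift [  2.   -0.7 124.6]
mark [ 547.40546362 -116.07608801   42.        ] mouth [ 522.10042094 -130.10918615   72.        ]
109.04855101979341
```

View pics/w2c.png

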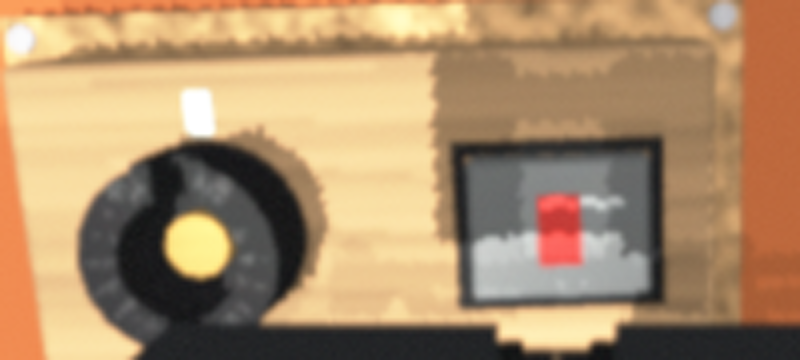

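```bash
python3 -m handwheel '[0,0,0,0,0,30,0,0,0,0,0,0,30,0,0,0,0,0,0,30,0,0,0,0,0,0,25,0,0,0,0,0,0,6,0,0,0,0,0,0,0,0,0,0,0,0,0,0,0,0,0,0,0,0,4,0,0,0,0,0,0,4,0,0,0,0,0,0,3,0,0,0,0,0,0,2,0,0,0,0,0,0,0,0,0,0,0,0,0,0,0]'
python3 -c "
from h import *
go([552,-213,44],-71)"
```

```text
time_s: 3.65
tool_pos: [554.3, -212.6, 48.2]
tcp_rot: [0.001, 0.988, 0.152, 0.001]
contact_force: [1.1, -1.4, 3.1]
gripper_width: 0.5
grasp_force: 1.6
t 3.65 tcp [ 554.3 -212.6   48.2] F [ 1.1 -1.4  3.1] w 0.5 tilt [ 1.6e-03 -8.0e-04 -1.0e+00] yawy -72.49 j7 -1.11
shift [-2.3 -0.3  4.2]
az(neg of world) -1.4870356353489171
```

```bash
python3 -m handwheel '[0,0,0,0,0,1,0,0,0,0,0,0,1,0,0,0,0,0,0,1,0,0,0,0,0,0,0,0,0,0,0,0,0,0,0]'; python3 -m handwheel '[0,0,0,0,0,1,0,0,0,0,0,0,0,0,0,0,0,0,0,0,0]'; python3 -m handwheel '[0,0,0,0,0,1,0,0,0,0,0,0,0,0,0,0,0,0,0,0,0]'
```

```text
time_s: 4.07
tool_pos: [554.3, -212.6, 45.3]
tcp_rot: [0.001, 0.988, 0.152, 0.001]
contact_force: [1.2, -1.0, 5.1]
gripper_width: 0.4
grasp_force: 2.5
time_s: 4.32
tool_pos: [554.3, -212.6, 44.4]
tcp_rot: [0.001, 0.988, 0.152, 0.001]
contact_force: [0.5, -0.9, 6.6]
gripper_width: 0.2
grasp_force: 3.4
time_s: 4.57
tool_pos: [554.3, -212.6, 44.3]
tcp_rot: [0.001, 0.988, 0.152, 0.001]
contact_force: [-4.2, 0.7, 15.0]
gripper_width: -0.1
grasp_force: 7.5
```

```bash
python3 -m handwheel '[0,0,0,0,0,1,0,0,0,0,0,0,0,0,0,0,0,0,0,0,0]';  python3 -m handwheel '[0,0,0,0,0,-10,0,0,0,0,0,0,-25,0,0,0,0,0,0,-35,0,0,0,0,0,0,-38,0,0,0,0,0,0,-38,0,0,0,0,-38,0,0,0.5,0,0,0,-38,0,0,0.6,0,0,0,0,0,0,0.6,0,0,0,0,0,0,0.6]'
python3 - <<'E'
from h import *
w=cam('wrist'); cv2.imwrite('pics/w3.png',w['image'][100:384]);np.savez('w3.npz',E=w['E'])
go([530,206,240],None)
for l in ['cover_top','plunger']:
  for o in spot_in(l,'wrist')[:2]: print(l,o['conf'],np.round(o['point']),px(w,o['point']).round())
E
```

```text
time_s: 4.82
tool_pos: [554.4, -212.6, 44.1]
tcp_rot: [0.001, 0.988, 0.152, 0.001]
contact_force: [-7.9, 1.5, 22.5]
gripper_width: 0.7
grasp_force: 11.7
time_s: 5.57
tool_pos: [479.2, -236.2, 187.7]
tcp_rot: [0.0, 0.989, 0.151, -0.0]
contact_force: [-0.0, 0.1, -0.2]
gripper_width: 19.6
grasp_force: 0.0
t 5.62 tcp [ 480.6 -235.3  187.7] F [-0.1  0.1 -0.3] w 23.1 tilt [ 1.e-04 -3.e-04 -1.e+00] yawy -72.54 j7 -0.95
shift [ 179.5 -406.1  -52.4]
cover_top 0.8 [ 553. -211.   47.] [252. 109.]
plunger 0.52 [ 522. -120.   52.] [162. 111.]
```

View pics/w3.png

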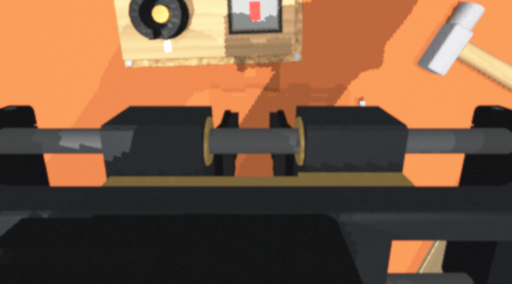

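Run:
```python
from h import *
w=cam('wrist'); I=w['image']; hsv=cv2.cvtColor(I,cv2.COLOR_BGR2HSV)
sub=np.zeros(I.shape[:2],bool);sub[50:165,110:220]=1
def blobs(m):
    n,l,st,c=cv2.connectedComponentsWithStats((m&sub).astype('uint8'))
    return [(st[i,4],c[i]) for i in range(1,n) if st[i,4]>8]
for a,c in blobs((hsv[...,1]<50)&(hsv[...,2]>200)): print('white',a,c.round(1),ray(w,*c,42).round(1))
for a,c in blobs((hsv[...,1]>130)&(hsv[...,2]>170)&(hsv[...,0]>17)&(hsv[...,0]<32)): print('brass',a,c.round(1),ray(w,*c,56).round(1))
red=((hsv[...,0]<6)|(hsv[...,0]>174))&(hsv[...,1]>180)&(hsv[...,2]>120)
sub[:]=0;sub[90:125,230:275]=1
for a,c in blobs(red): print('red',a,c,ray(w,*c,44).round(1))
```

```text
white 33 [116.   67.8] [551.8 -57.3  42. ]
white 113 [161.7  82.2] [ 552.5 -106.9   42. ]
white 90 [168.7 148.4] [ 485.5 -130.3   42. ]
white 16 [129.8 163.2] [455.3 -91.4  42. ]
brass 11 [155.9 111.4] [ 522.1 -112.4   56. ]
brass 19 [167.9 116.2] [ 521.1 -125.6   56. ]
```

```bash
python3 -m handwheel '[0,0,0,8,-29,-1,1,0,0,0,8,-29,-1,1,0,0,0,8,-29,-1,1,0,0,0,8,-29,-1,1,0,0,0,8,-29,-1,1,0,0,0,8,-29,-1,1,0,0,0,8,-29,-1,1,0,0,0,8,-29,-1,1,0,0,0,8,-29,-1,1,0,0,0,8,-29,-1,1,0,0,0,8,-29,-1,1,0,0,0,8,-29,-1,1,0,0,0,8,-29,-1,1,0,0,0,8,-29,-1,1,0,0,0,0,0,0,1,0,0,0,0,0,0,1,0,0,0,0,0,0,1]'
python3 - <<'E'
from h import *
w=cam('wrist'); cv2.imwrite('pics/w4.png',w['image']);np.savez('w4.npz',E=w['E'])
go([530,206,240],None)
for l in ['lamp','lamp_grip','tray','round_lamp']:
  for o in spot_in(l,'wrist')[:2]: print(l,o['conf'],np.round(o['point']),px(w,o['point']).round())
cv2.imwrite('pics/w4c.png',cv2.resize(w['image'][0:250,100:450],None,fx=2.25,fy=2.25,interpolation=cv2.INTER_CUBIC))
E
```

```text
time_s: 7.18
tool_pos: [465.8, 185.9, 201.2]
tcp_rot: [-0.0, 0.988, 0.153, -0.0]
contact_force: [-0.2, -1.1, -0.7]
gripper_width: 86.9
grasp_force: 0.0
t 7.23 tcp [465.9 185.2 201.3] F [-0.5  0.2 -0.3] w 87.1 tilt [-5.e-04 -1.e-04 -1.e+00] yawy -72.51 j7 -1.81
shift [ 67.3  -0.6 -38.8]
lamp 0.72 [370. 183.  89.] [231. 264.]
lamp 0.69 [551. 341.  77.] [130.  55.]
lamp_grip 0.97 [372. 187.  86.] [229. 260.]
lamp_grip 0.94 [532. 217.  92.] [245. 114.]
tray 0.93 [542. 165.   3.] [288. 120.]
round_lamp 0.87 [544. 106.  66.] [346. 135.]
round_lamp 0.55 [544. -73.  35.] [471. 178.]
```

View pics/w4c.png

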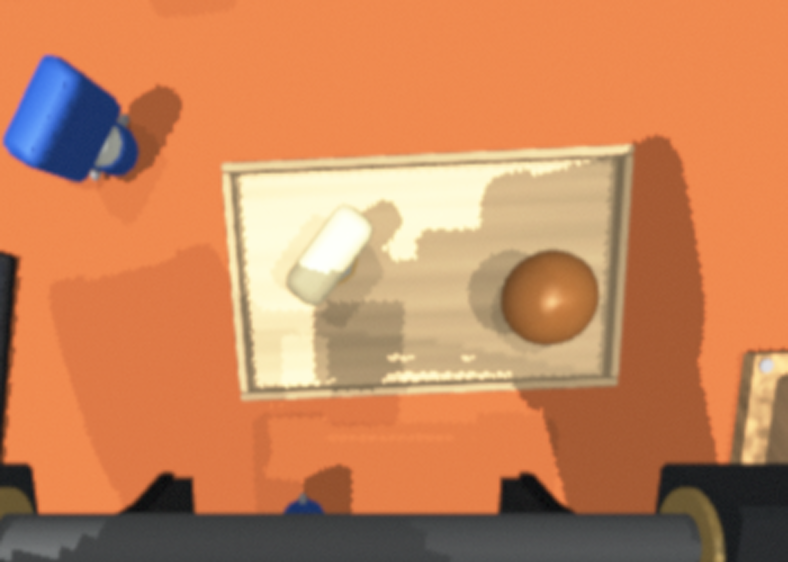

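The cream lamp is at crop (330,255), i.e. full px (247,113). It is upright in the tray and clearly distinct from the amber lamp at (344,132) and the blue lamp at (128,52). Next I'll measure its orientation.

Run:
```python
from h import *
w=cam('wrist')
I=cv2.resize(w['image'][0:250,100:450],None,fx=2.25,fy=2.25,interpolation=cv2.INTER_CUBIC)
def wr(p,z): return ray(w,100+p[0]/2.25,p[1]/2.25,z)
def rep(n,pts):
    q=np.array([wr(p,90)[:2] for p in pts],np.float32)
    (c,s,a)=cv2.minAreaRect(q); b=cv2.boxPoints((c,s,a)); e=b[1]-b[0];f=b[2]-b[1]
    e=e if np.hypot(*e)>np.hypot(*f) else f
    print(n,np.round(c,1),np.round(s,1),'x yaw',np.degrees(np.arctan2(e[1],e[0])).round(1)%180)
# hand outline: sides
rep('hand',[(330,213),(290,280),(371,240),(330,297),(358,208),(300,296)])
m=np.full(I.shape[:2],cv2.GC_BGD,np.uint8); 
box=np.array([[345,195],[385,225],[325,318],[275,285]]);cv2.fillConvexPoly(m,box,cv2.GC_PR_BGD)
cv2.line(m,(350,222),(308,288),cv2.GC_PR_FGD,36);cv2.line(m,(348,225),(312,284),cv2.GC_FGD,14)
cv2.grabCut(I,m,None,np.zeros((1,65)),np.zeros((1,65)),6,cv2.GC_INIT_WITH_MASK)
v,u=np.nonzero((m==1)|(m==3));rep('gc',list(zip(u,v)))
print('centre px',u.mean(),v.mean()); print('camera at',w['E'][:3,3])
J=I.copy();J[cv2.morphologyEx(((m==1)|(m==3)).astype('uint8'),cv2.MORPH_GRADIENT,np.ones((2,2)))>0]=(0,0,255)
cv2.imwrite('pics/gc.png',cv2.resize(J[180:340,230:430],None,fx=3,fy=3))
```

```text
hand [533.2 214. ] [20.9 44.9] x yaw 160.9
gc [531.6 216.2] [18.9 44.6] x yaw 157.2
centre px 325.4013932260389 256.36872447754024
camera at [528.45333114 205.65258858 363.87551787]
```

View pics/gc.png

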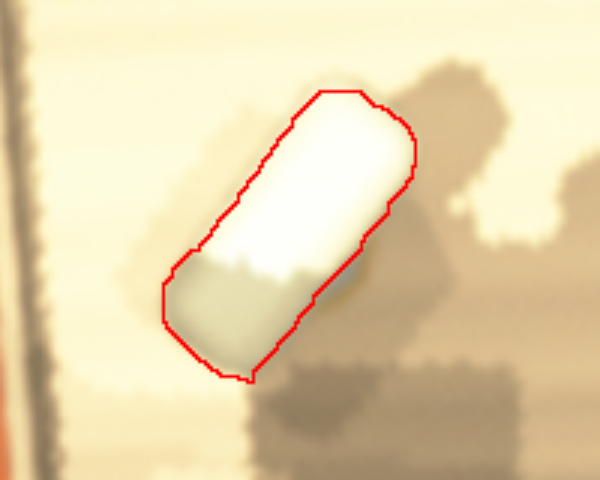

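```bash
python3 -m handwheel '[0,0,-7,0,0,0,1,0,0,-7,0,0,0,1,0,0,-7,0,0,0,1,0,0,-7,0,0,0,1,0,0,-7,0,0,0,1,0,0,-7,0,0,0,1,0,0,-7,0,0,0,1,0,0,-7,0,0,0,1,0,0,-7,0,0,0,1,0,0,-7,0,0,0,1,0,0,-7,0,0,0,1,0,0,-7,0,0,0,1,0,0,-7,0,0,0,1,0,0,-7,0,0,0,1,0,0,-7,0,0,0,1,0,0,-7,0,0,0,1,0,0,-7,0,0,0,1,0,0,-7,0,0,0,1,0,0,-7,0,0,0,1,0,0,-7,0,0,0,1]'
python3 -m handwheel '[0,0,0,0,0,0,1]'
python3 -c "
from h import *
go([532,215.5,201],67.5)"
```

```text
time_s: 9.15
tool_pos: [465.8, 185.4, 201.6]
tcp_rot: [0.0, 0.192, 0.981, -0.0]
contact_force: [-0.1, 1.0, -0.5]
gripper_width: 86.8
grasp_force: 0.0
time_s: 9.23
tool_pos: [465.8, 185.4, 201.5]
tcp_rot: [0.0, 0.192, 0.981, -0.0]
contact_force: [0.3, 0.5, 1.0]
gripper_width: 87.2
grasp_force: 0.0
t 9.23 tcp [465.8 185.4 201.5] F [0.3 0.5 1. ] w 87.2 tilt [ 1.e-04 -2.e-04 -1.e+00] yawy 67.82 j7 0.6
shift [-49.9  52.9   0.5]
az(neg of world) 0.31908143769926767
```

```bash
python3 -m handwheel '[0,0,0,-16,17,0,1,0,0,0,-17,18,0,1,0,0,0,-17,18,0,1,0,0,0,0,0,0,1,0,0,0,0,0,0,1,0,0,0,0,0,0,1]'
python3 - <<'E'
from h import *
w=cam('wrist'); cv2.imwrite('pics/w5.png',cv2.resize(w['image'][100:240,150:360],None,fx=3.5,fy=3.5,interpolation=cv2.INTER_CUBIC)); np.savez('w5.npz',E=w['E'])
go([532,215.5,52],67.5)
for l in ['lamp','lamp_grip']:
  for o in spot_in(l,'wrist')[:2]: print(l,o['conf'],np.round(o['point']),px(w,o['point']).round())
print('pred',px(w,[532,215.5,93]))
E
```

```text
time_s: 9.73
tool_pos: [531.6, 215.7, 201.3]
tcp_rot: [-0.0, 0.196, 0.981, -0.0]
contact_force: [-0.6, 0.6, 0.5]
gripper_width: 86.9
grasp_force: 0.0
t 9.78 tcp [531.6 215.4 201.6] F [-0.2 -0.4  0.6] w 87.0 tilt [-1.e-04 -5.e-04 -1.e+00] yawy 67.42 j7 0.49
shift [ -0.3   0.3 149.6]
az(neg of world) -0.07648592374009411
lamp 0.83 [642. 340.  36.] [375. 217.]
lamp 0.77 [550. 342.  79.] [370. 154.]
lamp_grip 0.93 [529. 217.  93.] [253. 184.]
lamp_grip 0.85 [374. 190.  89.] [162.  44.]
pred [252.85115171 187.32958132]
```

View pics/w5.png

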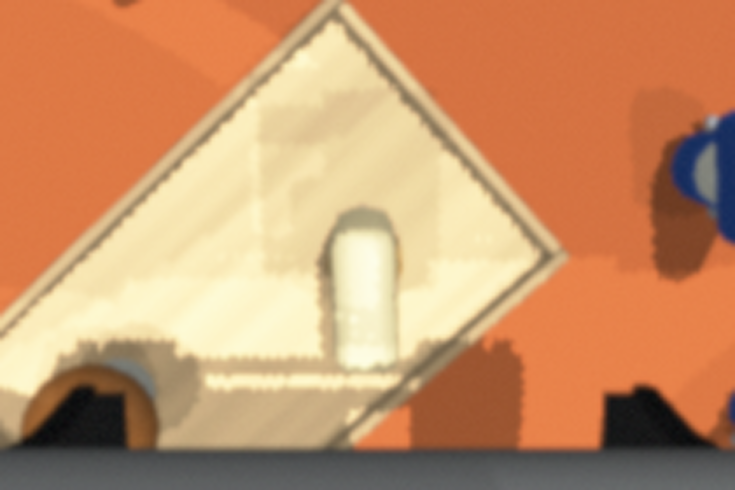

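```bash
python3 -m handwheel '[0,0,0,1,0,35,1,0,0,0,1,0,35,1,0,0,0,0,0,35,1,0,0,0,0,0,30,1,0,0,0,0,0,16,1,0,0,0,0,0,0,1,0,0,0,0,0,0,0.5,0,0,0,0,0,0,0.2,0,0,0,0,0,0,0.1,0,0,0,0,0,0,0,0,0,0,0,0,0,0,0,0,0,0,0,0,0,0,0,0,0,0,0,0]'
python3 -m handwheel '[0,0,0,0,0,0,0,0,0,0,0,0,0,0,0,0,0,0,0,0,0,0,0,0,0,0,0,0]'
```

```text
time_s: 10.97
tool_pos: [530.5, 216.4, 50.8]
tcp_rot: [0.0, 0.195, 0.981, 0.0]
contact_force: [-0.3, 0.2, -0.2]
gripper_width: 48.6
grasp_force: 0.0
time_s: 11.3
tool_pos: [530.3, 216.4, 50.5]
tcp_rot: [0.0, 0.195, 0.981, -0.0]
contact_force: [-0.4, -0.3, 0.3]
gripper_width: 21.6
grasp_force: 0.0
```

```bash
python3 -m handwheel '[0,0,0,0,0,0,0,0,0,0,0,0,0,0,0,0,0,0,0,0,0,0,0,0,0,0,0,0]'; python3 -m handwheel '[0,0,0,0,0,-10,0,0,0,0,0,0,-25,0,0,0,0,0,0,-35,0,0,0,0,0,0,-35,0,0,0,0,0,0,-25,0,0,0,0,0,0,0,0]'
python3 -c "
from h import *
go([520,-119,180],109.1)"
```

```text
time_s: 11.63
tool_pos: [530.3, 216.4, 50.5]
tcp_rot: [-0.0, 0.195, 0.981, -0.0]
contact_force: [0.8, 0.4, -1.5]
gripper_width: 19.8
grasp_force: 30.0
time_s: 12.13
tool_pos: [532.3, 218.1, 186.7]
tcp_rot: [0.003, 0.195, 0.981, 0.002]
contact_force: [-0.0, 0.9, 0.0]
gripper_width: 20.0
grasp_force: 30.0
t 12.13 tcp [532.3 218.1 186.7] F [-0.   0.9  0. ] w 20.0 tilt [ 0.0075  0.0024 -1.    ] yawy 67.54 j7 0.48
shift [-117.4 -316.2    5.8]
az(neg of world) -41.558063624598844
```

```bash
python3 -m handwheel '[0,0,-7,0,0,0,0,0,0,-7,0,0,0,0,0,0,-7,0,0,0,0,0,0,-7,0,0,0,0,0,0,-7,0,0,0,0,0,0,-6.5,0,0,0,0,0,0,0,6,-31,0,0,0,0,0,6,-31,0,0,0,0,0,6,-31,0,0,0,0,0,6,-31,0,0,0,0,0,6,-31,0,0,0,0,0,6,-31,0,0,0,0,0,6,-31,0,0,0,0,0,6,-31,0,0,0,0,0,6,-31,0,0,0,0,0,6,-31,0,0,0,0,0,0,0,0,0,0,0,0,0,0,0,0]'
python3 -m handwheel '[0,0,0,0,0,0,0]'
python3 - <<'E'
from h import *
w=cam('wrist'); I=w['image']; cv2.imwrite('pics/w6.png',I); np.savez('w6.npz',E=w['E'])
go([520,-119,180],109.1)
hsv=cv2.cvtColor(I,cv2.COLOR_BGR2HSV)
def blobs(m):
    n,l,st,c=cv2.connectedComponentsWithStats(m.astype('uint8'))
    return [(st[i,4],c[i]) for i in range(1,n) if 8<st[i,4]<400]
for a,c in blobs((hsv[...,1]<50)&(hsv[...,2]>200)): print('white',a,c.round(1),ray(w,*c,42).round(1))
for a,c in blobs((hsv[...,1]>130)&(hsv[...,2]>170)&(hsv[...,0]>17)&(hsv[...,0]<32)): print('brass',a,c.round(1),ray(w,*c,56).round(1))
print('pred',px(w,[520,-119,72]))
cv2.imwrite('pics/w6c.png',cv2.resize(I[20:260,120:390],None,fx=2.5,fy=2.5,interpolation=cv2.INTER_CUBIC))
E
```

```text
time_s: 13.63
tool_pos: [574.3, -98.4, 180.1]
tcp_rot: [-0.0, -0.163, 0.987, 0.0]
contact_force: [-0.6, 0.6, -0.6]
gripper_width: 19.9
grasp_force: 30.0
time_s: 13.72
tool_pos: [574.4, -95.4, 180.5]
tcp_rot: [-0.0, -0.165, 0.986, 0.0]
contact_force: [0.2, 1.0, -1.7]
gripper_width: 20.3
grasp_force: 30.0
t 13.77 tcp [574.4 -94.8 180.6] F [ 0.8  0.3 -0.6] w 20.1 tilt [-1.e-04  5.e-04 -1.e+00] yawy 109.12 j7 1.71
shift [59.4 -5.   0.6]
az(neg of world) 0.017839858416849097
white 85 [27.7  8.5] [ 482.9 -362.3   42. ]
white 50 [301.9  75.4] [451.7 -83.1  42. ]
white 109 [248.5  92.4] [ 485.9 -130.5   42. ]
white 81 [249.  158.3] [ 552.1 -107.4   42. ]
white 31 [298.6 171.5] [548.  -49.2  42. ]
white 30 [374.5 201.5] [552.1  47.8  42. ]
white 14 [244.5 224. ] [628.3 -87.   42. ]
white 14 [253.2 222.7] [623.4 -77.7  42. ]
brass 40 [248.6 129. ] [ 521.3 -118.    56. ]
brass 9 [302.6 237. ] [616.2 -20.   56. ]
brass 12 [302.2 257.2] [640.2 -11.   56. ]
pred [247.8312108 127.8260081]
```

View pics/w6c.png

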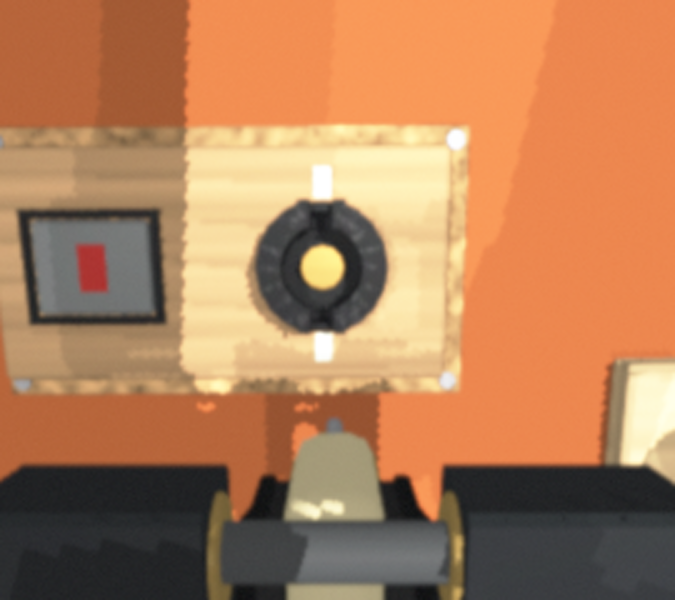

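Run:
```python
from h import *
s=read_state(); d=camera('wrist'); d['E']=np.array(d['hand_eye'])
I=d['image']; cv2.imwrite('pics/w7.png',I)
for x in (15,17.5,19.5,22): print(x,px(d,[x,0,36.5]).round(1), 'bulb edge',px(d,[x+3.5,0,11]).round(1))
print('seen pin tip',ray(d,120+334/2.5,20+420/2.5,36.5), 'tcp proj',px(d,[0,0,0]))
print(np.round(I[180:212,250:257].mean(1)).astype(int).tolist())
cv2.imwrite('pics/w7c.png',cv2.resize(I[170:230,220:290],None,fx=10,fy=10,interpolation=cv2.INTER_CUBIC))
go([519.5,-118.8,125],109.1)
```

```text
15 [252.2 189.2] bulb edge [252.  193.5]
17.5 [252.2 186. ] bulb edge [252.  189.9]
19.5 [252.2 183.5] bulb edge [252. 187.]
22 [252.2 180.3] bulb edge [252.  183.3]
seen pin tip [15.95934177  1.0599642  36.5       ] tcp proj [251.97770485 225.6456566 ]
[[49, 83, 150], [50, 84, 151], [49, 82, 151], [49, 83, 151], [50, 83, 151], [50, 83, 150], [56, 85, 147], [77, 93, 136], [95, 103, 125], [103, 107, 120], [106, 109, 119], [107, 109, 118], [109, 116, 124], [115, 136, 144], [119, 149, 158], [120, 153, 163], [121, 154, 164], [120, 153, 164], [121, 154, 164], [121, 154, 164], [120, 154, 164], [121, 154, 164], [121, 154, 164], [121, 154, 164], [121, 154, 164], [120, 153, 164], [121, 154, 164], [120, 154, 164], [121, 154, 164], [121, 154, 164], [121, 154, 165], [121, 154, 164]]
t 13.82 tcp [574.5 -94.6 180.7] F [-0.1  0.9 -0.6] w 19.6 tilt [ 1.e-04  2.e-04 -1.e+00] yawy 109.15 j7 1.71
shift [59.9 -4.8 55.7]
az(neg of world) 0.04960806312277555
```

View pics/w7c.png

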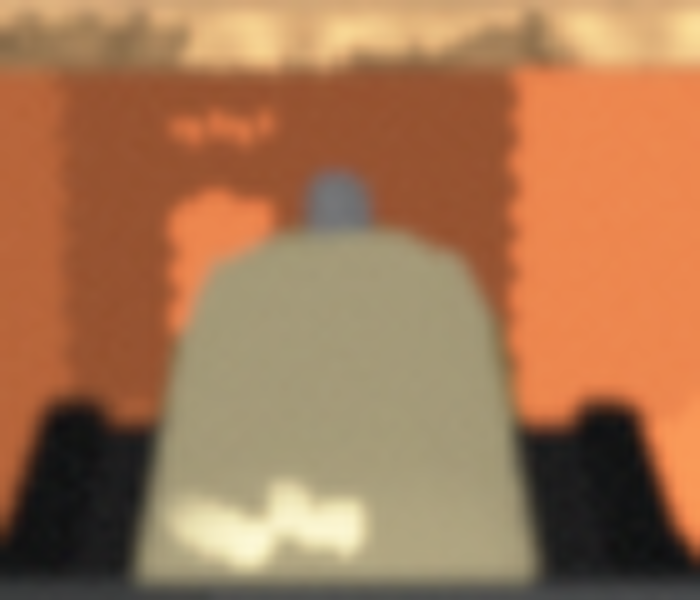

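The pin shows at px (254,187) and the lamp hangs straight between the pads. It may sit 2–3 mm off along tool x, so I'll aim at the middle of that and feel my way in using the force reading.

```bash
python3 -m handwheel '[0,0,0,30,-2,0,0,0,0,0,24,-2,0,0,0,0,0,8,-1,0,0,0,0,0,0,0,20,0,0,0,0,0,0,22,0,0,0,0,0,0,10,0,0,0,0,0,0,0,0,0,0,0,0,0,0,0,0,0,0,0,0,0,0]'
python3 - <<'E'
from h import *
S=[519.3,-118.8]
go([S[0]-1.9,S[1]-.65,116],109.2)
s=read_state(); d=camera('wrist'); d['E']=np.array(d['hand_eye']); I=d['image']
# pin & far mark column/row profiles
g=I[:,250:258].mean(1).round().astype(int)
for r in range(125,200): print(r,*g[r],end=' | ')
# where marks/ring predicted for this pose
T=np.eye(4);T[:3,:3]=rot(s).as_matrix();T[:3,3]=s['tool_pos'];d['E']=T@d['E']
u=np.array([-.944,-.329])
for k,z in ((35,42),(27,72),(16,72)): print(k,px(d,[*(S+k*u),z]).round(1))
E
```

```text
time_s: 14.57
tool_pos: [518.5, -120.5, 129.7]
tcp_rot: [0.001, -0.166, 0.986, -0.0]
contact_force: [-0.4, -0.1, -1.1]
gripper_width: 19.7
grasp_force: 30.0
t 14.57 tcp [ 518.5 -120.5  129.7] F [-0.4 -0.1 -1.1] w 19.7 tilt [ 0.0013  0.     -1.    ] yawy 109.08 j7 1.78
shift [ 0.7  1.3 13.7]
az(neg of world) -0.11826060607411648
125 116 177 242 | 126 142 207 246 | 127 150 217 248 | 128 150 217 248 | 129 151 218 248 | 130 153 221 250 | 131 155 222 250 | 132 155 222 250 | 133 152 219 249 | 134 147 214 246 | 135 143 207 243 | 136 138 200 240 | 137 130 188 232 | 138 111 157 200 | 139 107 148 186 | 140 134 185 227 | 141 158 218 247 | 142 173 230 252 | 143 181 237 253 | 144 184 238 254 | 145 185 239 254 | 146 184 239 254 | 147 184 238 254 | 148 188 238 254 | 149 225 248 254 | 150 251 255 255 | 151 254 255 255 | 152 254 255 255 | 153 254 255 255 | 154 254 255 255 | 155 254 255 255 | 156 254 255 255 | 157 254 255 255 | 158 254 255 255 | 159 254 255 255 | 160 253 255 255 | 161 251 254 254 | 162 241 250 252 | 163 196 226 241 | 164 121 153 181 | 165 68 83 98 | 166 42 44 47 | 167 31 29 29 | 168 33 32 31 | 169 44 42 42 | 170 50 47 48 | 171 50 48 49 | 172 48 45 46 | 173 40 38 39 | 174 33 32 32 | 175 31 30 29 | 176 30 28 27 | 177 29 27 27 | 178 28 27 27 | 179 28 28 28 | 180 28 27 27 | 181 28 28 28 | 182 28 27 28 | 183 29 32 34 | 184 36 51 62 | 185 49 80 98 | 186 62 96 117 | 187 82 106 122 | 188 98 113 123 | 189 106 116 124 | 190 109 117 123 | 191 110 118 123 | 192 112 123 129 | 193 119 143 150 | 194 124 156 166 | 195 126 160 170 | 196 126 160 171 | 197 126 161 172 | 198 126 161 172 | 199 126 160 171 | 35 [253.8 156.2]
27 [253.9 170.5]
16 [253.9 183.3]
```

```bash
python3 -m handwheel '[0,0,0,1.2,0.6,0,0,0,0,0,0,0,6,0,0,0,0,0,0,5,0,0,0,0,0,0,0,0,0,0,0,0,0,0,0,0,0,0,0,0,0,0]'
python3 -c "
from h import *
S=[519.3,-118.8]
go([S[0]-2.5,S[1]-.85,116],109.2)"
```

```text
time_s: 15.12
tool_pos: [516.3, -120.9, 117.5]
tcp_rot: [-0.0, -0.165, 0.986, 0.0]
contact_force: [0.0, -0.4, -1.6]
gripper_width: 19.7
grasp_force: 30.0
t 15.12 tcp [ 516.3 -120.9  117.5] F [ 0.  -0.4 -1.6] w 19.7 tilt [-1.e-04  1.e-04 -1.e+00] yawy 109.02 j7 1.77
shift [-0.9  1.1  1.5]
az(neg of world) -0.17930245313392845
```

```bash
python3 -m handwheel '[0,0,0,-0.5,1,0,0,0,0,0,0,0,0,0]';  for i in 1; do python3 -m handwheel '[0,0,0,0,0,2,0,0,0,0,0,0,0,0]'; done; python3 -m handwheel '[0,0,0,0,0,2,0,0,0,0,0,0,0,0]';python3 -m handwheel '[0,0,0,0,0,1,0,0,0,0,0,0,0,0]'
```

```text
time_s: 15.28
tool_pos: [516.6, -119.7, 117.7]
tcp_rot: [0.0, -0.165, 0.986, -0.0]
contact_force: [-1.0, 0.2, -0.2]
gripper_width: 19.8
grasp_force: 30.0
time_s: 15.45
tool_pos: [516.3, -119.9, 115.3]
tcp_rot: [-0.0, -0.165, 0.986, -0.0]
contact_force: [0.0, 0.7, -0.7]
gripper_width: 19.8
grasp_force: 30.0
time_s: 15.62
tool_pos: [516.3, -119.9, 113.2]
tcp_rot: [-0.0, -0.165, 0.986, 0.0]
contact_force: [-1.4, -0.1, -2.0]
gripper_width: 19.7
grasp_force: 30.0
time_s: 15.78
tool_pos: [516.4, -119.9, 112.4]
tcp_rot: [-0.0, -0.165, 0.986, 0.0]
contact_force: [-0.7, 1.1, -0.9]
gripper_width: 19.7
grasp_force: 30.0
```

Foot is about 5 mm inside the mouth with no contact. Next, the pins have to enter the slots.

```bash
python3 -m handwheel '[0,0,0,0,0,1.5,0,0,0,0,0,0,0,0]'; python3 -m handwheel '[0,0,0,0,0,1.5,0,0,0,0,0,0,0,0]'; python3 -m handwheel '[0,0,0,0,0,1.5,0,0,0,0,0,0,0,0]';python3 -m handwheel '[0,0,0,0,0,1.5,0,0,0,0,0,0,0,0]'
```

```text
time_s: 15.95
tool_pos: [516.3, -119.9, 110.8]
tcp_rot: [-0.0, -0.165, 0.986, 0.0]
contact_force: [-0.3, 0.0, -1.9]
gripper_width: 19.7
grasp_force: 30.0
time_s: 16.12
tool_pos: [516.3, -119.9, 109.3]
tcp_rot: [-0.0, -0.165, 0.986, 0.0]
contact_force: [-0.6, -0.1, -1.0]
gripper_width: 20.0
grasp_force: 30.0
time_s: 16.28
tool_pos: [516.3, -119.9, 107.8]
tcp_rot: [-0.0, -0.165, 0.986, 0.0]
contact_force: [-0.1, 0.0, -1.0]
gripper_width: 20.2
grasp_force: 30.0
time_s: 16.45
tool_pos: [516.3, -119.9, 106.3]
tcp_rot: [-0.0, -0.165, 0.986, 0.0]
contact_force: [-0.4, 0.1, -1.0]
gripper_width: 20.0
grasp_force: 30.0
```

```bash
python3 -m handwheel '[0,0,0,0,0,2,0,0,0,0,0,0,2,0,0,0,0,0,0,0,0]'; python3 -m handwheel '[0,0,0,0,0,2,0,0,0,0,0,0,0,0]'; python3 -m handwheel '[0,0,0,0,0,2,0,0,0,0,0,0,0,0]';python3 -m handwheel '[0,0,0,0,0,2,0,0,0,0,0,0,0,0]';python3 -m handwheel '[0,0,0,0,0,2,0,0,0,0,0,0,0,0]'
```

```text
time_s: 16.7
tool_pos: [516.2, -119.9, 102.1]
tcp_rot: [-0.0, -0.165, 0.986, 0.0]
contact_force: [-0.6, -0.3, -0.5]
gripper_width: 19.9
grasp_force: 30.0
time_s: 16.87
tool_pos: [516.5, -119.9, 100.5]
tcp_rot: [0.0, -0.165, 0.986, -0.0]
contact_force: [0.1, -0.9, 1.9]
gripper_width: 19.9
grasp_force: 30.0
time_s: 17.03
tool_pos: [516.5, -119.9, 98.5]
tcp_rot: [0.0, -0.165, 0.986, -0.0]
contact_force: [-1.1, 1.2, 2.8]
gripper_width: 20.1
grasp_force: 30.0
time_s: 17.2
tool_pos: [516.6, -119.8, 96.5]
tcp_rot: [0.0, -0.165, 0.986, -0.0]
contact_force: [-1.0, 0.4, 4.4]
gripper_width: 20.0
grasp_force: 30.0
time_s: 17.37
tool_pos: [516.6, -119.8, 94.5]
tcp_rot: [0.0, -0.165, 0.986, -0.0]
contact_force: [-2.1, 0.1, 5.0]
gripper_width: 20.0
grasp_force: 30.0
```

```bash
python3 -m handwheel '[0,0,0,0,0,2,0,0,0,0,0,0,0,0]'; python3 -m handwheel '[0,0,0,0,0,2,0,0,0,0,0,0,0,0]'; python3 -m handwheel '[0,0,0,0,0,1,0,0,0,0,0,0,0,0]';python3 -m handwheel '[0,0,0,0,0,0.5,0,0,0,0,0,0,0,0]'
```

```text
time_s: 17.53
tool_pos: [516.6, -119.8, 92.7]
tcp_rot: [0.0, -0.165, 0.986, -0.0]
contact_force: [-1.6, -0.4, 6.6]
gripper_width: 19.9
grasp_force: 30.0
time_s: 17.7
tool_pos: [516.6, -119.9, 90.7]
tcp_rot: [0.0, -0.165, 0.986, -0.0]
contact_force: [-2.4, 0.5, 6.5]
gripper_width: 19.8
grasp_force: 30.0
time_s: 17.87
tool_pos: [516.6, -119.8, 89.9]
tcp_rot: [0.0, -0.165, 0.986, -0.0]
contact_force: [-2.5, -0.2, 8.3]
gripper_width: 19.5
grasp_force: 30.0
time_s: 18.03
tool_pos: [516.6, -119.9, 89.5]
tcp_rot: [0.0, -0.165, 0.986, -0.0]
contact_force: [-2.8, 0.4, 8.1]
gripper_width: 20.2
grasp_force: 30.0
```

```bash
python3 -m handwheel '[0,0,0,0,0,1,0,0,0,0,0,0,0,0]'; python3 -m handwheel '[0,0,0,0,0,0.5,0,0,0,0,0,0,0,0]'; python3 -m handwheel '[0,0,3.5,0,0.15,0,0,0,0,3.5,0,0.15,0,0,0,0,3.5,0,0.15,0,0,0,0,3.5,0,0.15,0,0,0,0,0,0,0,0,0]'
```

```text
time_s: 18.2
tool_pos: [516.9, -119.7, 89.3]
tcp_rot: [0.0, -0.165, 0.986, -0.0]
contact_force: [-6.2, 0.7, 17.8]
gripper_width: 20.0
grasp_force: 30.0
time_s: 18.37
tool_pos: [517.0, -119.7, 89.3]
tcp_rot: [0.0, -0.165, 0.986, -0.001]
contact_force: [-8.2, 0.9, 23.4]
gripper_width: 19.8
grasp_force: 30.0
time_s: 18.78
tool_pos: [517.9, -119.3, 89.3]
tcp_rot: [0.002, -0.042, 0.999, -0.001]
contact_force: [-2.4, -0.1, 16.2]
gripper_width: 19.5
grasp_force: 30.0
```

```bash
python3 -c "
from h import *
go(None,None);print(read_state()['wrist_torque'])"
```

```text
t 18.78 tcp [ 517.9 -119.3   89.3] F [-2.4 -0.1 16.2] w 19.5 tilt [ 0.0033 -0.0012 -1.    ] yawy 94.8 j7 1.52
[ 0.25399447  0.31730908 -0.01261271]
```

```bash
python3 -m handwheel '[0,0,5,0,0.2,0,0,0,0,5,0,0.2,0,0,0,0,5,0,0.2,0,0,0,0,5,0,0.2,0,0,0,0,5,0,0.2,0,0,0,0,5,0,0.2,0,0,0,0,0,0,0,0,0]';python3 -c "
from h import *
go(None,None);print(read_state()['wrist_torque'])"; python3 -m handwheel '[0,0,5,0,0.2,0,0,0,0,5,0,0.2,0,0,0,0,5,0,0.2,0,0,0,0,5,0,0.2,0,0,0,0,5,0,0.2,0,0,0,0,5,0,0.2,0,0,0,0,5,0,0.2,0,0,0,0,0,0,0,0,0]';python3 -c "
from h import *
go(None,None);print(read_state()['wrist_torque'])"
```

```text
time_s: 19.37
tool_pos: [518.4, -118.4, 89.3]
tcp_rot: [0.002, 0.219, 0.976, -0.0]
contact_force: [0.3, 0.2, 13.9]
gripper_width: 19.7
grasp_force: 30.0
t 19.37 tcp [ 518.4 -118.4   89.3] F [ 0.3  0.2 13.9] w 19.7 tilt [ 0.0042 -0.0014 -1.    ] yawy 64.7 j7 1.03
[ 0.02980612 -0.17457615 -0.07934184]
time_s: 20.03
tool_pos: [519.3, -117.6, 89.3]
tcp_rot: [0.002, 0.502, 0.865, 0.0]
contact_force: [0.6, -0.7, 13.2]
gripper_width: 19.9
grasp_force: 30.0
t 20.03 tcp [ 519.3 -117.6   89.3] F [ 0.6 -0.7 13.2] w 19.9 tilt [ 0.0042 -0.0017 -1.    ] yawy 29.69 j7 0.45
[-0.27998954 -0.16258752 -0.04242579]
```

```bash
for i in 1; do python3 -m handwheel '[0,0,2,0,0.1,0,0,0,0,2,0,0.1,0,0,0,0,0,0,0,0,0]'; done; python3 -c "
from h import *
go(None,None);print(read_state()['wrist_torque'])"; python3 -m handwheel '[0,0,2,0,0,0,0,0,0,0,0,0,0,0]';python3 -c "
from h import *
go(None,None);print(read_state()['wrist_torque'])";  python3 -m handwheel '[0,0,2,0,0,0,0,0,0,0,0,0,0,0]';python3 -c "
from h import *
go(None,None);print(read_state()['wrist_torque'])"
```

```text
time_s: 20.28
tool_pos: [519.4, -117.5, 89.3]
tcp_rot: [0.002, 0.531, 0.848, 0.0]
contact_force: [-0.3, -1.6, 13.7]
gripper_width: 19.6
grasp_force: 30.0
t 20.28 tcp [ 519.4 -117.5   89.3] F [-0.3 -1.6 13.7] w 19.6 tilt [ 0.004  -0.0016 -1.    ] yawy 25.89 j7 0.39
[-0.33687441 -0.09162947  0.04346764]
time_s: 20.45
tool_pos: [519.2, -117.5, 89.3]
tcp_rot: [0.002, 0.545, 0.838, 0.0]
contact_force: [-0.7, -2.0, 14.3]
gripper_width: 20.1
grasp_force: 30.0
t 20.45 tcp [ 519.2 -117.5   89.3] F [-0.7 -2.  14.3] w 20.1 tilt [ 0.0037 -0.0017 -1.    ] yawy 23.91 j7 0.36
[-0.37666757  0.0915309   0.12590728]
time_s: 20.62
tool_pos: [519.0, -117.6, 89.3]
tcp_rot: [0.002, 0.56, 0.829, 0.0]
contact_force: [-1.4, -1.3, 15.2]
gripper_width: 19.9
grasp_force: 30.0
t 20.62 tcp [ 519.  -117.6   89.3] F [-1.4 -1.3 15.2] w 19.9 tilt [ 0.0031 -0.0018 -1.    ] yawy 21.91 j7 0.33
[-0.36827601  0.48847502  0.14634519]
```

```bash
python3 -m handwheel '[0,0,2,0,0,0.3,0,0,0,0,0,0,0,0,0,0,0,0,0,0,0,0,0,0,0,0,0,0]';python3 - <<'E'
from h import *
go(None,None);print(read_state()['wrist_torque'])
d=cam('top'); w=cam('wrist')
for c in ('top','wrist'):
  for l in ('lamp_grip','cover_top','round_lamp'):
    print(c,l,[(round(o['conf'],2),np.round(o['point']).tolist()) for o in spot_in(l,c)[:3]])
E
```

```text
time_s: 20.95
tool_pos: [518.9, -117.6, 89.2]
tcp_rot: [0.002, 0.573, 0.819, -0.0]
contact_force: [-3.7, -0.2, 18.9]
gripper_width: 20.2
grasp_force: 30.0
t 20.95 tcp [ 518.9 -117.6   89.2] F [-3.7 -0.2 18.9] w 20.2 tilt [ 0.0029 -0.0021 -1.    ] yawy 20.05 j7 0.29
[-0.34010702  0.91806938  0.38299074]
top lamp_grip [(0.83, [550.0, 345.0, 73.0]), (0.77, [376.0, 178.0, 81.0]), (0.73, [702.0, 269.0, 69.0])]
top cover_top []
top round_lamp [(0.65, [545.0, 101.0, 63.0])]
wrist lamp_grip [(0.87, [514.0, -104.0, 132.0])]
wrist cover_top []
wrist round_lamp []
```

```bash
python3 -c "
from workcell import *
print(close_job())"
```

```text
the job is handed in; nothing more can be done
None
```

I handed the job in at about 21 s of the 69 s allowed: the battery cover is pressed to its stop, and the lamp is seated and turned clockwise to its stop, still gripped and pushed down with about 19 N. I judged the final seating and turn from force and position readings, since my picture views were used up, and the hand-in returned no verdict.

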